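Put the glue stick away and snap the supply tub shut

TASK

Put the glue stick away in the open supply tub, then put the tub's lid on and press it fully home so that the sprung catches at both ends have snapped over it. Leave the closed tub standing upright on the worktop and let the mug, the eraser and the binder clip stay where they are.

Things in the scene. Friction and masses are not known exactly. Their poses are not given: they have to be found in the camera images.
- tub: Open white plastic supply tub, loose, 0.5 kg, outside 120 (its x) by 144 (its y) by 52 mm high; walls and floor 3 mm, inside 114 x 138 mm, 49 deep. Origin: centre of the underside, z up. A grey sprung catch, 38 mm wide, stands outside each short side (+y and -y), out to 86 mm from the tub's centre and up to 68 mm above its underside.
- lid: The tub's grey lid, loose, 0.11 kg, right side up: plate 126 (its x) by 152 (its y) by 4 mm, below it a tapered skirt 14 mm deep that enters the tub with 1.5 mm play (4 to 5 at its lower edge). Origin: centre of the skirt's lower edge, z up; the plate's top is 18 mm above it. Fits either way round, long side along the tub's. Fully home its origin is 38 mm above the tub's.
- lid_grip (a point): Middle of the upright grip rib on the lid: 16 mm thick (lid x), 80 mm long (lid y), 25 mm high; this point is 30 mm and the rib's top 43 mm above the lid's origin. Set on the tub, the lid first rests on the catches' slopes, about 11 mm above home. Pressing it past them takes about 7 to 12 N, on the rib's middle or nearer an end that has stayed up.
- lid_end_a (a point): Point on the underside of the lid's plate, 70 mm from its centre towards the lid's +y end. Fully home it is 52 mm above the tub's underside.
- lid_end_b (a point): The same at the lid's -y end.
- catch_a (a joint): Sprung catch at the tub's +y end: 0 at rest, grows (m, up to 0.008) as its nose is pushed outward. The nose is a 60 degree slope above a hook; at rest its tip reaches 3.5 mm in over the lid's edge. The lid pushes it out by about 4 mm in passing and it springs back to less than 3 mm over the seated lid.
- catch_b (a joint): The same catch at the tub's -y end.
- glue_stick: Glue stick, white barrel with dark ends, lying on its side on the worktop, 25 mm thick and 90 mm long along its y, 32 g. Origin: in the middle of its length on its underside, z up.
- mug: White dotted mug, 82 x 114 x 91 mm, bystander left of the work. Origin: centre of its underside.
- eraser: Eraser 22 x 58 x 12 mm, bystander. Origin: centre of its underside.
- clip_big: Large black binder clip 57 x 41 x 17 mm, bystander. Origin: centre of its underside.

How it is judged:
By the outcome, as a careful person would: the job done as asked, in the order asked, and still so for the second after the job is handed in, with the robot touching nothing.
It also fails if it takes over 64 s, if anything falls off the work surface, if the arm or the gripper's body presses on something with over 40 N, if the wrist force passes 120 N, or if a joint passes its speed limit or range.

ROBOT

A 7-joint arm with a two-finger parallel gripper is mounted at the origin on a cart in front of the work surface, level with it; the furniture and walls round the work are solid. World frame = base frame: x ahead of the robot, y to its left, z up, the work surface at z = 0. Lengths are in m, angles in rad, forces in N, time in s.
With the tool pointing down it reaches from about 0.4 to 0.85 m from the base axis. Payload 4.5 kg.
Tool frame: the origin (TCP) lies midway between the tips of the shut fingers; the grasp point (between the pads) lies 19 mm behind it; y points along the fingers, x is the direction in which the jaws open and shut, and the axes are right-handed (so a half turn about y gives the same grasp; the last joint's range is limited). The gripper opens to 88 mm and grips with 3 to 60 N. Pads are 18 mm wide; open, the fingers measure 123 mm over their backs; the gripper's body (75 mm by 187 mm) begins 45 mm behind the grasp point.
Start: joints at [1.208, 0.689, -0.195, 1.565, 0.157, 0.902, -0.215], TCP at [0.242, -0.576, 0.239] pointing down, gripper open.
Joint ranges: [-3.01, 3.01], [-0.46, 2.08], [-1.47, 1.51], [0.13, 2.56], [-1, 4.14], [0.04, 2.09], [-2.66, 2.66]. Speed limits (rad/s): [2.57, 2.57, 3.14, 3.14, 3.14, 3.14, 3.14].

INTERFACE

Orientations are given as a unit quaternion [w, x, y, z].
In Python, from rig import get_obs, snapshot, camera_info, finish_job gives the robot as it stands.
- The arm moves only by the tool drive_tool, never from a script. Its argument "increments" is a list of rows, each an object of numbers: "dx", "dy", "dz": the shift along the tool's x, y, z in cm; "wx", "wy", "wz": the turn, a rotation vector about the tool's x, y, z in degrees; "claw": the opening, from 0 (shut) to 1 (fully open). In form: [{"dx": .., "dy": .., "dz": .., "wx": .., "wy": .., "wz": .., "claw": ..}, ...]. A call has 1 to 5 rows; each row is the pose to reach, as a shift and turn from the pose measured when the call began, along the tool's axes at that moment; what a row does not reach only later rows make up. A row lasts 1/10 s, in which the tool goes at most 50 mm and 8.59 degrees, less where a joint would pass 70% of its speed; a pose out of reach is approached as far as the arm can. A call with a gripper value outside its range is refused whole. The fingers move at their own pace and stop on an object; "grip_force" is the grip in N (left out, the last holds). Time passes only in rows, so rows that repeat a pose let the fingers close. It gives the time, the measured TCP pose, the force and the opening at its end, in the units of the state.
- get_obs(): the state, without advancing time (a new reading comes with each control period).
- snapshot(name): name is "scene" or "top" or "wrist"; returns the picture (480x640x3 uint8, red, green, blue); there is no depth.
- camera_info(name): a dict with "mtx" (3x3 intrinsics, pixels), "R" (3x3) and "t" (3): a world point X has camera coordinates R X + t; the wrist camera has in their place "mount" (4x4, takes a point from camera to tool coordinates, whose origin is the TCP and whose axes are the tool frame's). Camera axes: x right, y down, z forward; pixel columns grow to the right and rows downward; lengths in m; the calibration is good to about 2 mm. A picture is of the moment at which its call begins: read the wrist's pose just before it. camera_info takes no time and is no camera call.
- finish_job(): hands the job in, once; it reports no verdict.
The state is a dict: "time_s": time; "joints": joint angles; "qvel": joint speeds; "joint_efforts": joint torques, N m; "eef_pos": TCP position; "eef_rot": TCP orientation; "contact_force": force on the tool from outside, world axes, zero at the start; "torque": the same for the moment, N m; "width": finger opening in m.
Only numpy, scipy, OpenCV 4.12 (cv2) and the standard library are available. Lean on these libraries where they do the work, as an engineer would, in place of code of your own. Each camera call takes 0.05 s, during which the arm holds its last target.

## Working session

There is one attempt and no reset: what is moved stays moved. The work goes in short steps, Python scripts to look and compute and a tool call to move; the robot and the scene stay as the last step left them, time stands still between calls to the robot, and variables do not carry over. Pictures are saved under pics/ and viewed, and the job is handed in when it is done.

Besides the shell and the picture viewer there is one more tool, called after "Request:" as a command line: name --argument value ..., lists and objects as JSON in quotes. drive_tool: Moves the arm, as the interface text tells. Its arguments: {"type":"object","properties":{"increments":{"type":"array","items":{"type":"object","properties":{"dx":{"type":"number"},"dy":{"type":"number"},"dz":{"type":"number"},"wx":{"type":"number"},"wy":{"type":"number"},"wz":{"type":"number"},"claw":{"type":"number"}}}},"grip_force":{"type":"number"}},"required":["increments"]}

```bash
mkdir -p pics; python3 - <<'E'
from rig import *
import cv2
print(get_obs())
for n in ["scene","top"]:
    im=snapshot(n); cv2.imwrite(f"pics/{n}0.png",im[:,:,::-1]); print(n,camera_info(n))
print(camera_info("wrist"))
E
```

```text
{'time_s': 0.0, 'joints': array([ 1.20777719,  0.68997302, -0.19451025,  1.56634153,  0.15734664,
        0.90248965, -0.21510603]), 'qvel': array([ 8.78476929e-04,  1.36349453e-03, -8.12380251e-05, -8.48955218e-04,
        5.17709824e-04,  1.69362677e-03,  6.41169572e-04]), 'joint_efforts': array([-3.26843856e-04, -5.27572775e+01, -1.26779348e+00, -1.53433013e+01,
       -5.27966477e-02,  6.39365986e-03,  1.69501700e-04]), 'eef_pos': array([ 0.24125378, -0.57588082,  0.23791746]), 'eef_rot': array([ 0.5890698 , -0.58846215,  0.39217005, -0.39103928]), 'contact_force': array([0.22737775, 0.13113368, 0.13544754]), 'torque': array([ 0.02128367, -0.0259668 , -0.01040988]), 'width': 0.08848556282062328}
scene {'mtx': array([[597.36245944,   0.        , 331.56149263],
       [  0.        , 597.36245944, 239.17224861],
       [  0.        ,   0.        ,   1.        ]]), 'R': array([[-0.69977907, -0.7142193 , -0.01414398],
       [-0.47491986,  0.47992575, -0.73764653],
       [ 0.53362945, -0.50947234, -0.67503892]]), 't': array([0.4946961 , 0.21725094, 1.37188329])}
top {'mtx': array([[5
[... 160 characters left out ...]
0.01435298, -0.99989185,  0.00320591],
       [-0.99661914, -0.01456526, -0.08085878],
       [ 0.08089673, -0.00203451, -0.99672041]]), 't': array([0.11962244, 0.55953454, 1.22650796])}
{'mtx': array([[421.72168102,   0.        , 317.03894574],
       [  0.        , 421.72168102, 235.90458621],
       [  0.        ,   0.        ,   1.        ]]), 'mount': array([[ 9.99999886e-01, -1.23342258e-04, -4.62347429e-04,
         1.26334088e-04],
       [ 4.00382575e-04, -3.13461216e-01,  9.49600919e-01,
        -1.45430923e-01],
       [-2.62053909e-04, -9.49600995e-01, -3.13461131e-01,
         8.18888047e-02],
       [ 0.00000000e+00,  0.00000000e+00,  0.00000000e+00,
         1.00000000e+00]])}
```

View pics/top0.png

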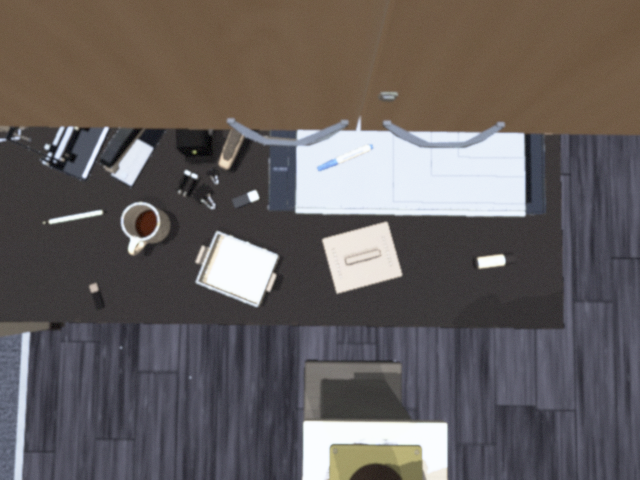

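View pics/scene0.png

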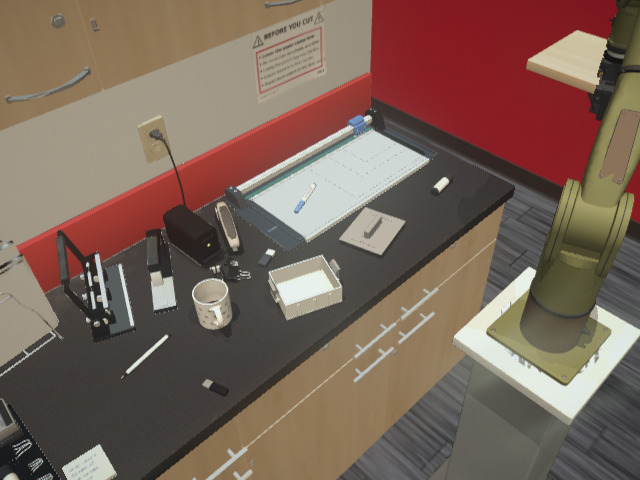

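The top view shows the tub at about (238,268), the lid with its rib at (362,257), and the glue stick at (491,261). The mug is at (145,223). Next I'll measure them.

```bash
cat > h.py <<'E'
from rig import *
import cv2, numpy as np
from scipy.spatial.transform import Rotation as Ro
def cast(name,uv,z,cw=None):
    c=camera_info(name); uv=np.atleast_2d(np.array(uv,float))
    d=np.c_[(uv-c["mtx"][:2,2])/c["mtx"][0,0],np.ones(len(uv))]
    if name=="wrist":
        T=cw@c["mount"]; R=T[:3,:3].T; o=T[:3,3]
    else: R=c["R"]; o=-R.T@c["t"]
    w=d@R
    return o+w*((z-o[2])/w[:,2])[:,None]
def proj(name,X,cw=None):
    c=camera_info(name); X=np.atleast_2d(X)
    if name=="wrist":
        T=np.linalg.inv(cw@c["mount"]); p=X@T[:3,:3].T+T[:3,3]
    else: p=X@c["R"].T+c["t"]
    q=p@c["mtx"].T; return q[:,:2]/q[:,2:]
def tool():
    s=get_obs(); T=np.eye(4); q=s["eef_rot"]; T[:3,:3]=Ro.from_quat([q[1],q[2],q[3],q[0]]).as_matrix(); T[:3,3]=s["eef_pos"]; return T
def rel(pos,Rt):
    T=tool(); R=T[:3,:3]
    return np.round(R.T@(np.array(pos)-T[:3,3])*100,2), np.round(np.degrees(Ro.from_matrix(R.T@Rt).as_rotvec()),2)
E
python3 - <<'E'
from h import *
im=cv2.imread("pics/top0.png")
c=im[190:320,160:560]
cv2.imwrite("pics/crop0.png",cv2.resize(c[:, :260],None,fx=3,fy=3,interpolation=cv2.INTER_CUBIC))
g=cv2.cvtColor(im,cv2.COLOR_BGR2GRAY)
for nm,(u0,u1,v0,v1) in dict(tub=(190,285,225,312),lid=(310,415,220,300),glue=(460,530,240,285)).items():
    m=np.zeros_like(g); m[v0:v1,u0:u1]=(g[v0:v1,u0:u1]>95)*255
    cs,_=cv2.findContours(m,cv2.RETR_EXTERNAL,cv2.CHAIN_APPROX_NONE)
    k=max(cs,key=cv2.contourArea); r=cv2.minAreaRect(k); print(nm,r)
    z=dict(tub=.052,lid=.018,glue=.0125)[nm]
    X=cast("top",cv2.boxPoints(r),z); print(X.round(4), X.mean(0).round(4))
T=tool(); print(T.round(3))
E
```

```text
tub ((235.43167114257812, 267.89007568359375), (81.8093032836914, 59.23407745361328), 21.250507354736328)
[[0.4576 0.4173 0.052 ]
 [0.5789 0.3743 0.052 ]
 [0.5163 0.2059 0.052 ]
 [0.3959 0.25   0.052 ]] [0.4872 0.3119 0.052 ]
lid ((361.734619140625, 257.02691650390625), (58.675174713134766, 69.98922729492188), 74.74488067626953)
[[ 0.5578  0.1278  0.018 ]
 [ 0.6018 -0.0241  0.018 ]
 [ 0.4747 -0.0592  0.018 ]
 [ 0.4315  0.0915  0.018 ]] [0.5165 0.034  0.018 ]
glue ((491.1135559082031, 260.8515319824219), (13.084206581115723, 28.547359466552734), 82.40535736083984)
[[ 0.5219 -0.2246  0.0125]
 [ 0.5314 -0.2886  0.0125]
 [ 0.5022 -0.2921  0.0125]
 [ 0.4928 -0.2282  0.0125]] [ 0.5121 -0.2584  0.0125]
[[ 0.387 -0.001  0.922  0.241]
 [-0.922  0.002  0.387 -0.576]
 [-0.002 -1.    -0.     0.238]
 [ 0.     0.     0.     1.   ]]
```

View pics/crop0.png

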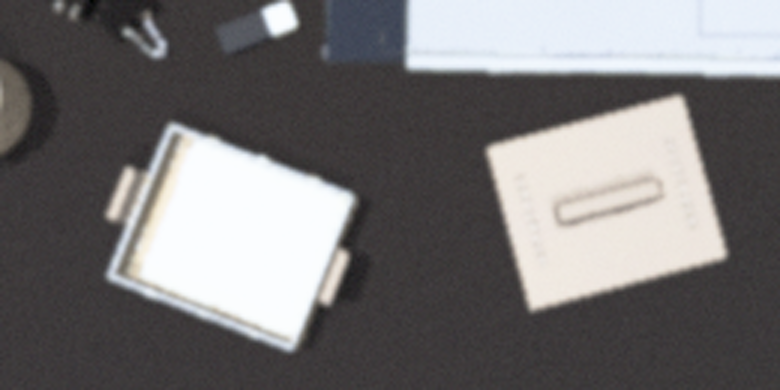

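```bash
cat >> h.py <<'E'
def Rdown(yaw):  # tool x at yaw (deg), y down
    a=np.radians(yaw); x=np.array([np.cos(a),np.sin(a),0]); y=np.array([0,0,-1.]); return np.c_[x,y,np.cross(x,y)]
E
python3 - <<'E'
from h import *
p=np.array([(170,125),(355,195),(293,350),(108,278)])/3+[160,190]
X=cast("top",p,.052); print(X.round(4),X.mean(0)); 
d=X[0]-X[1]+X[3]-X[2]; print("tub yaw",np.degrees(np.arctan2(-d[0],d[1])), [np.linalg.norm(X[i]-X[(i+1)%4]) for i in range(4)])
# rib top
q=np.array([(556,205),(655,178),(663,190),(563,224)])/3+[160,190]
Y=cast("top",q,.043);print(Y.round(4),Y.mean(0))
print(rel([.512,-.2585,.2],Rdown(8.4)))
E
```

```text
[[0.5655 0.355  0.052 ]
 [0.5164 0.2189 0.052 ]
 [0.4036 0.2614 0.052 ]
 [0.4536 0.3966 0.052 ]] [0.48477596 0.30798028 0.052     ]
tub yaw -20.064713639466305 [np.float64(0.14472111968414259), np.float64(0.12045759656409001), np.float64(0.14416557007651007), np.float64(0.1194728162019396)]
[[ 5.116e-01  7.200e-02  4.300e-02]
 [ 5.325e-01 -5.000e-04  4.300e-02]
 [ 5.238e-01 -6.400e-03  4.300e-02]
 [ 4.977e-01  6.680e-02  4.300e-02]] [0.51639566 0.03298557 0.043     ]
(array([-18.81,   3.83,  37.24]), array([-6.000e-02, -7.566e+01, -9.000e-02]))
```

Request:
drive_tool --increments '[{"dx": -19, "dy": 0, "dz": 37, "wy": -38, "claw": 1}, {"dx": -19, "dy": 0, "dz": 37, "wy": -38, "claw": 1}, {"dx": -19, "dy": 0, "dz": 37, "wy": -38, "claw": 1}, {"dx": -19, "dy": 0, "dz": 37, "wy": -38, "claw": 1}, {"dx": -19, "dy": 0, "dz": 37, "wy": -38, "claw": 1}]'

```text
invalid input
```

```bash
python3 -c "
from h import *
print(rel([.512,-.2585,.2],Rdown(8.4)),get_obs()['joints'].round(2))"
```

```text
(array([-18.81,   3.83,  37.24]), array([-6.000e-02, -7.566e+01, -9.000e-02])) [ 1.21  0.69 -0.19  1.57  0.16  0.9  -0.22]
```

Request:
drive_tool --increments '[{"dx": -2, "dy": 0, "dz": 4, "wx": 0, "wy": -8, "wz": 0, "claw": 1}, {"dx": -4, "dy": 0, "dz": 8, "wx": 0, "wy": -16, "wz": 0, "claw": 1}, {"dx": -6, "dy": 0, "dz": 12, "wx": 0, "wy": -24, "wz": 0, "claw": 1}, {"dx": -8, "dy": 0, "dz": 16, "wx": 0, "wy": -32, "wz": 0, "claw": 1}, {"dx": -10, "dy": 0, "dz": 20, "wx": 0, "wy": -40, "wz": 0, "claw": 1}]'

```text
time_s: 0.6
eef_pos: [0.3878, -0.4048, 0.2379]
eef_rot: [0.688, -0.687, 0.165, -0.164]
contact_force: [0.5, -1.2, -0.7]
width: 0.0883
```

```bash
python3 -c "
from h import *
print(rel([.512,-.2585,.2],Rdown(8.4)),get_obs()['joints'].round(2))"
```

```text
(array([ 4.45,  3.8 , 18.67]), array([ -0.09, -35.34,  -0.09])) [ 0.95  0.62 -0.38  1.76  0.3   0.82 -0.04]
```

Request:
drive_tool --increments '[{"dx": 1, "dy": 1, "dz": 4.5, "wx": 0, "wy": -8, "wz": 0, "claw": 1}, {"dx": 2, "dy": 2, "dz": 9, "wx": 0, "wy": -16, "wz": 0, "claw": 1}, {"dx": 3, "dy": 3, "dz": 13.5, "wx": 0, "wy": -24, "wz": 0, "claw": 1}, {"dx": 4.4, "dy": 3.8, "dz": 18.7, "wx": 0, "wy": -32, "wz": 0, "claw": 1}, {"dx": 4.4, "dy": 3.8, "dz": 18.7, "wx": 0, "wy": -35.3, "wz": 0, "claw": 1}]'

```text
time_s: 1.1
eef_pos: [0.5163, -0.25, 0.1995]
eef_rot: [0.707, -0.702, -0.058, 0.056]
contact_force: [-0.6, 0.1, 0.1]
width: 0.0882
```

```bash
python3 - <<'E'
from h import *
T=tool(); im=snapshot("wrist"); cv2.imwrite("pics/w1.png",im[:,:,::-1]); np.save("w1.npy",T); print(T.round(3))
E
```

```text
[[ 0.987  0.002 -0.16   0.516]
 [ 0.16   0.008  0.987 -0.25 ]
 [ 0.003 -1.     0.007  0.199]
 [ 0.     0.     0.     1.   ]]
```

View pics/w1.png

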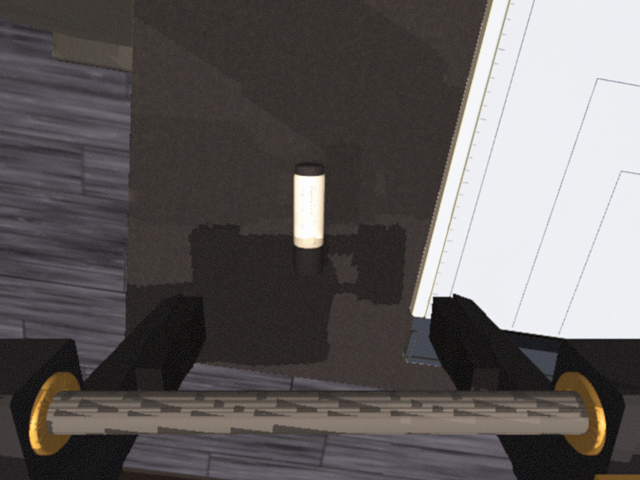

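The wrist view shows the glue stick along a near-vertical line at u≈309. Its dark ends reach from v≈164 to ≈276 and the white part runs 174–248.

```bash
python3 - <<'E'
from h import *
T=np.load("w1.npy")
im=cv2.imread("pics/w1.png"); c=im[150:300,260:360].astype(float)*2; cv2.imwrite("pics/w1c.png",cv2.resize(np.clip(c,0,255).astype(np.uint8),None,fx=4,fy=4))
X=cast("wrist",[(309,164),(309,174),(308.5,248),(308,275)],.0125,T);print(X.round(4))
X=cast("wrist",[(309,164),(309,174),(308.5,248),(308,275)],.025,T);print(X.round(4))
X=cast("wrist",[(294,210),(324.5,210)],.0125,T);print(X.round(4))
E
```

```text
[[ 0.5056 -0.2185  0.0125]
 [ 0.5068 -0.2263  0.0125]
 [ 0.516  -0.2877  0.0125]
 [ 0.5193 -0.312   0.0125]]
[[ 0.5055 -0.2167  0.025 ]
 [ 0.5067 -0.2242  0.025 ]
 [ 0.5155 -0.2833  0.025 ]
 [ 0.5187 -0.3067  0.025 ]]
[[ 0.4993 -0.2572  0.0125]
 [ 0.5238 -0.2533  0.0125]]
```

View pics/w1c.png

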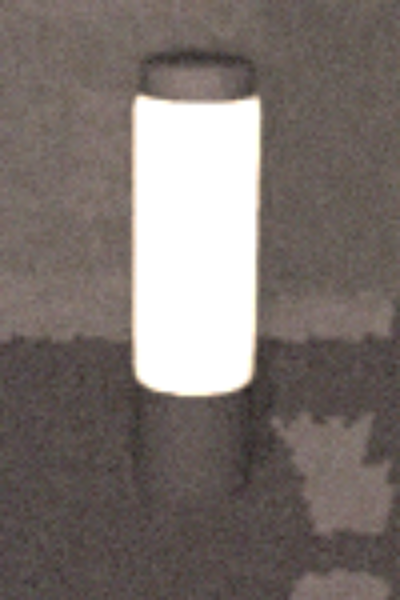

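```bash
python3 -c "
from h import *
print(rel([.512,-.263,.05],Rdown(8.4)),rel([.512,-.263,.004],Rdown(8.4)))"
```

```text
(array([-0.41, 14.93, -1.04]), array([-0.31,  0.67,  0.05])) (array([-0.41, 19.53, -1.07]), array([-0.31,  0.67,  0.05]))
```

Request:
drive_tool --increments '[{"dx": -0.4, "dy": 5, "dz": -1.05, "wx": -0.3, "wy": 0.7, "wz": 0, "claw": 1}, {"dx": -0.4, "dy": 9, "dz": -1.05, "wx": -0.3, "wy": 0.7, "wz": 0, "claw": 1}, {"dx": -0.4, "dy": 13, "dz": -1.05, "wx": -0.3, "wy": 0.7, "wz": 0, "claw": 1}, {"dx": -0.4, "dy": 15, "dz": -1.05, "wx": -0.3, "wy": 0.7, "wz": 0, "claw": 1}, {"dx": -0.4, "dy": 15, "dz": -1.05, "wx": -0.3, "wy": 0.7, "wz": 0, "claw": 1}]'

```text
time_s: 1.65
eef_pos: [0.509, -0.2635, 0.0464]
eef_rot: [0.706, -0.705, -0.049, 0.053]
contact_force: [-0.1, 0.5, 0.8]
width: 0.0879
```

```bash
python3 -c "
from h import *
print(rel([.512,-.263,.004],Rdown(8.4)))"
```

```text
(array([ 0.32,  4.24, -0.01]), array([-0.12, -0.14, -0.32]))
```

Request:
drive_tool --increments '[{"dx": 0.3, "dy": 1.5, "dz": 0, "wx": 0, "wy": 0, "wz": -0.3, "claw": 1}, {"dx": 0.3, "dy": 3, "dz": 0, "wx": 0, "wy": 0, "wz": -0.3, "claw": 1}, {"dx": 0.3, "dy": 3.8, "dz": 0, "wx": 0, "wy": 0, "wz": -0.3, "claw": 1}, {"dx": 0.3, "dy": 4.1, "dz": 0, "wx": 0, "wy": 0, "wz": -0.3, "claw": 1}, {"dx": 0.3, "dy": 4.1, "dz": 0, "wx": 0, "wy": 0, "wz": -0.3, "claw": 1}]'

```text
time_s: 2.15
eef_pos: [0.5118, -0.2631, 0.0055]
eef_rot: [0.706, -0.705, -0.051, 0.051]
contact_force: [-0.3, 0.1, -0.4]
width: 0.0883
```

Request:
drive_tool --increments '[{"dx": 0, "dy": 0, "dz": 0, "wx": 0, "wy": 0, "wz": 0, "claw": 0.2}, {"dx": 0, "dy": 0, "dz": 0, "wx": 0, "wy": 0, "wz": 0, "claw": 0.2}, {"dx": 0, "dy": 0, "dz": 0, "wx": 0, "wy": 0, "wz": 0, "claw": 0.2}, {"dx": 0, "dy": 0, "dz": 0, "wx": 0, "wy": 0, "wz": 0, "claw": 0.2}, {"dx": 0, "dy": 0, "dz": 0, "wx": 0, "wy": 0, "wz": 0, "claw": 0.2}]' --grip_force 8

```text
time_s: 2.65
eef_pos: [0.5119, -0.2632, 0.0057]
eef_rot: [0.706, -0.705, -0.051, 0.051]
contact_force: [-0.6, -0.4, -0.2]
width: 0.0503
```

Request:
drive_tool --increments '[{"dx": 0, "dy": 0, "dz": 0, "wx": 0, "wy": 0, "wz": 0, "claw": 0.1}, {"dx": 0, "dy": 0, "dz": 0, "wx": 0, "wy": 0, "wz": 0, "claw": 0.1}, {"dx": 0, "dy": 0, "dz": 0, "wx": 0, "wy": 0, "wz": 0, "claw": 0.1}, {"dx": 0, "dy": 0, "dz": 0, "wx": 0, "wy": 0, "wz": 0, "claw": 0.1}, {"dx": 0, "dy": 0, "dz": 0, "wx": 0, "wy": 0, "wz": 0, "claw": 0.1}]'

```text
time_s: 3.15
eef_pos: [0.5118, -0.2631, 0.0056]
eef_rot: [0.706, -0.705, -0.051, 0.051]
contact_force: [0.2, -0.3, 0.5]
width: 0.0242
```

Request:
drive_tool --increments '[{"dx": 0, "dy": -1, "dz": 0, "wx": 0, "wy": 0, "wz": 0, "claw": 0.1}, {"dx": 0, "dy": -3, "dz": 0, "wx": 0, "wy": 0, "wz": 0, "claw": 0.1}, {"dx": 0, "dy": -7, "dz": 0, "wx": 0, "wy": 0, "wz": 0, "claw": 0.1}, {"dx": 0, "dy": -11, "dz": 0, "wx": 0, "wy": 0, "wz": 0, "claw": 0.1}, {"dx": 0, "dy": -14, "dz": 0, "wx": 0, "wy": 0, "wz": 0, "claw": 0.1}]' --grip_force 12

```text
time_s: 3.65
eef_pos: [0.5124, -0.2635, 0.1486]
eef_rot: [0.706, -0.705, -0.051, 0.05]
contact_force: [0.3, -0.2, -0.6]
width: 0.024
```

```bash
python3 - <<'E'
from h import *
T=tool(); im=snapshot("wrist"); cv2.imwrite("pics/w2.png",im[:,:,::-1]); 
print(rel([.485,.308,.15],Rdown(-20.1)),get_obs()['joints'].round(2),get_obs()['width'])
E
```

```text
(array([ 5.24,  0.16, 57.06]), array([ 0.04, 28.33,  0.46])) [ 0.67  0.77 -0.47  1.79  0.52  0.7   0.05] 0.024391811568446532
```

View pics/w2.png

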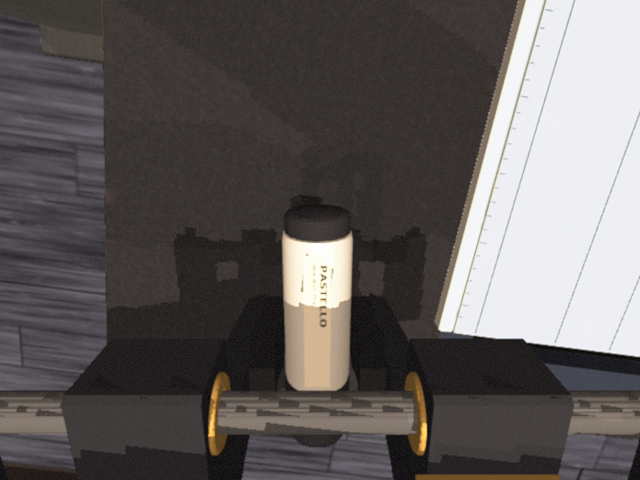

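The glue stick is held between the fingers at about (318,310), aligned with the tool. Now I'll carry it over to the tub.

Request:
drive_tool --increments '[{"dx": 0.4, "dy": 0, "dz": 4, "wx": 0, "wy": 2, "wz": 0, "claw": 0.1}, {"dx": 0.9, "dy": 0, "dz": 8.5, "wx": 0, "wy": 5, "wz": 0, "claw": 0.1}, {"dx": 1.3, "dy": 0, "dz": 13, "wx": 0, "wy": 8, "wz": 0, "claw": 0.1}, {"dx": 1.7, "dy": 0, "dz": 17.5, "wx": 0, "wy": 10, "wz": 0, "claw": 0.1}, {"dx": 2.1, "dy": 0, "dz": 22, "wx": 0, "wy": 12, "wz": 0, "claw": 0.1}]'

```text
time_s: 4.2
eef_pos: [0.5038, -0.0418, 0.1528]
eef_rot: [-0.706, 0.707, -0.021, 0.027]
contact_force: [0.2, 0.0, 0.3]
width: 0.0243
```

```bash
python3 -c "
from h import *
print(rel([.485,.308,.15],Rdown(-20.1)))"
```

```text
(array([-4.23,  0.21, 34.77]), array([-0.02, 16.23,  0.5 ]))
```

Request:
drive_tool --increments '[{"dx": -0.5, "dy": 0, "dz": 4.5, "wx": 0, "wy": 3, "wz": 0.5, "claw": 0.1}, {"dx": -1.0, "dy": 0, "dz": 9, "wx": 0, "wy": 6, "wz": 0.5, "claw": 0.1}, {"dx": -1.6, "dy": 0, "dz": 13.5, "wx": 0, "wy": 9, "wz": 0.5, "claw": 0.1}, {"dx": -2.1, "dy": 0, "dz": 18, "wx": 0, "wy": 12, "wz": 0.5, "claw": 0.1}, {"dx": -2.7, "dy": 0, "dz": 22.5, "wx": 0, "wy": 14, "wz": 0.5, "claw": 0.1}]'

```text
time_s: 4.7
eef_pos: [0.4917, 0.1865, 0.1529]
eef_rot: [0.699, -0.698, 0.11, -0.11]
contact_force: [1.1, 0.5, 0.7]
width: 0.0241
```

Request:
drive_tool --increments '[{"dx": 1.2, "dy": 0, "dz": 4, "wx": 0, "wy": 2, "wz": 0, "claw": 0.1}, {"dx": 1.3, "dy": 0, "dz": 7.5, "wx": 0, "wy": 2, "wz": 0, "claw": 0.1}, {"dx": 1.3, "dy": 0, "dz": 10, "wx": 0, "wy": 2, "wz": 0, "claw": 0.1}, {"dx": 1.3, "dy": 0, "dz": 11, "wx": 0, "wy": 2, "wz": 0, "claw": 0.1}, {"dx": 1.3, "dy": 0, "dz": 11, "wx": 0, "wy": 2, "wz": 0, "claw": 0.1}]'

```text
time_s: 5.2
eef_pos: [0.5376, 0.2882, 0.153]
eef_rot: [0.697, -0.696, 0.122, -0.122]
contact_force: [-1.2, -1.0, 0.7]
width: 0.0242
```

```bash
python3 - <<'E'
from h import *
print(rel([.485,.308,.15],Rdown(-20.1)))
T=tool(); np.save("w3.npy",T); im=snapshot("wrist"); cv2.imwrite("pics/w3.png",im[:,:,::-1]); 
E
```

```text
(array([-5.62,  0.3 ,  0.08]), array([-0.07,  0.25, -0.  ]))
```

View pics/w3.png

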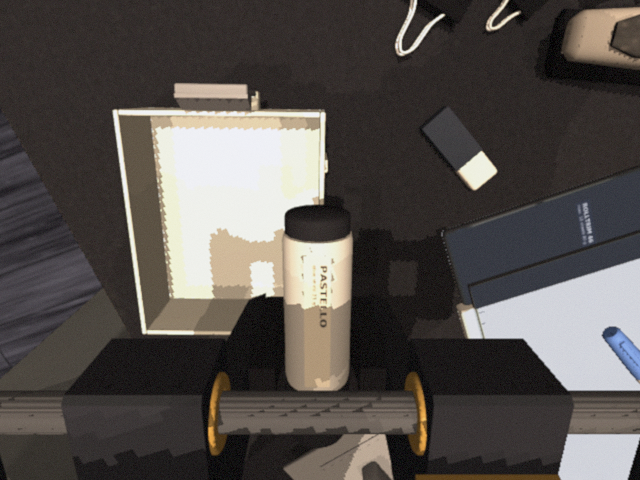

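The tub is fully in view with rim corners at about (114,110), (325,112) and (143,333). I chose the wrong dx, so the tool is 5.6 cm off in x; that is easily corrected. First I'll use this view to refine the tub pose.

```bash
python3 - <<'E'
from h import *
T=np.load("w3.npy")
X=cast("wrist",[(114,110.5),(325.5,111.5),(143,333)],.052,T);print(X.round(4)); c=(X[1]+X[2])/2
d=X[0]-X[2]; print(c, np.degrees(np.arctan2(-d[0],d[1])),np.linalg.norm(d),np.linalg.norm(X[0]-X[1]))
d=X[1]-X[0]; print(np.degrees(np.arctan2(d[1],d[0])))
E
```

```text
[[0.456  0.397  0.052 ]
 [0.5674 0.3562 0.052 ]
 [0.4058 0.2641 0.052 ]]
[0.48660628 0.3101054  0.052     ] -20.685089520719973 0.14205949712793028 0.11858589867614738
-20.125366189852922
```

Request:
drive_tool --increments '[{"dx": -2, "dy": 0, "dz": 0, "wx": 0, "wy": 0, "wz": 0, "claw": 0.1}, {"dx": -4, "dy": 0.3, "dz": 0.2, "wx": 0, "wy": 0, "wz": 0, "claw": 0.1}, {"dx": -5.5, "dy": 1, "dz": 0.2, "wx": 0, "wy": 0, "wz": 0, "claw": 0.1}, {"dx": -5.5, "dy": 3, "dz": 0.2, "wx": 0, "wy": 0, "wz": 0, "claw": 0.1}, {"dx": -5.5, "dy": 4, "dz": 0.2, "wx": 0, "wy": 0, "wz": 0, "claw": 0.1}]'

```text
time_s: 5.75
eef_pos: [0.4855, 0.304, 0.112]
eef_rot: [-0.695, 0.698, -0.124, 0.122]
contact_force: [0.1, -1.2, -0.3]
width: 0.024
```

```bash
python3 - <<'E'
from h import *
print(rel([.486,.309,.012],Rdown(-20.2)))
E
```

```text
(array([-0.12, 10.  ,  0.53]), array([ 0.24,  0.17, -0.04]))
```

Request:
drive_tool --increments '[{"dx": -0.1, "dy": 3, "dz": 0.4, "wx": 0.2, "wy": 0, "wz": 0, "claw": 0.1}, {"dx": -0.1, "dy": 6, "dz": 0.4, "wx": 0.2, "wy": 0, "wz": 0, "claw": 0.1}, {"dx": -0.1, "dy": 8, "dz": 0.4, "wx": 0.2, "wy": 0, "wz": 0, "claw": 0.1}, {"dx": -0.1, "dy": 9.5, "dz": 0.4, "wx": 0.2, "wy": 0, "wz": 0, "claw": 0.1}, {"dx": -0.1, "dy": 9.9, "dz": 0.4, "wx": 0.2, "wy": 0, "wz": 0, "claw": 0.1}]'

```text
time_s: 6.25
eef_pos: [0.4854, 0.3059, 0.0117]
eef_rot: [-0.695, 0.697, -0.124, 0.123]
contact_force: [-0.0, 0.3, -0.3]
width: 0.0246
```

Request:
drive_tool --increments '[{"dx": 0, "dy": 0.1, "dz": 0, "wx": 0, "wy": 0, "wz": 0, "claw": 0.1}, {"dx": 0, "dy": 0.1, "dz": 0, "wx": 0, "wy": 0, "wz": 0, "claw": 0.3}, {"dx": 0, "dy": 0.1, "dz": 0, "wx": 0, "wy": 0, "wz": 0, "claw": 0.45}, {"dx": 0, "dy": 0.1, "dz": 0, "wx": 0, "wy": 0, "wz": 0, "claw": 0.45}, {"dx": 0, "dy": 0.1, "dz": 0, "wx": 0, "wy": 0, "wz": 0, "claw": 0.45}]'

```text
time_s: 6.75
eef_pos: [0.4858, 0.3062, 0.0113]
eef_rot: [-0.695, 0.697, -0.124, 0.123]
contact_force: [0.4, 0.3, 0.3]
width: 0.0399
```

Request:
drive_tool --increments '[{"dx": 0, "dy": -1, "dz": 0, "wx": 0, "wy": 0, "wz": 0, "claw": 0.45}, {"dx": 0, "dy": -3, "dz": 0, "wx": 0, "wy": 0, "wz": 0, "claw": 0.45}, {"dx": 0, "dy": -7, "dz": 0, "wx": 0, "wy": 0, "wz": 0, "claw": 0.45}, {"dx": 0, "dy": -11, "dz": 0, "wx": 0, "wy": 0, "wz": 0, "claw": 0.45}, {"dx": 0, "dy": -15, "dz": 0, "wx": 0, "wy": 0, "wz": 0, "claw": 0.45}]'

```text
time_s: 7.25
eef_pos: [0.4858, 0.3064, 0.1636]
eef_rot: [-0.695, 0.697, -0.124, 0.123]
contact_force: [1.5, 0.1, -0.2]
width: 0.0395
```

```bash
python3 - <<'E'
from h import *
print(rel([.516,.034,.17],Rdown(15.5)))
T=tool(); np.save("w4.npy",T); im=snapshot("wrist"); cv2.imwrite("pics/w4.png",im[:,:,::-1]); 
E
```

```text
(array([ 12.19,  -0.59, -24.54]), array([  0.12, -35.6 ,  -0.09]))
```

View pics/w4.png

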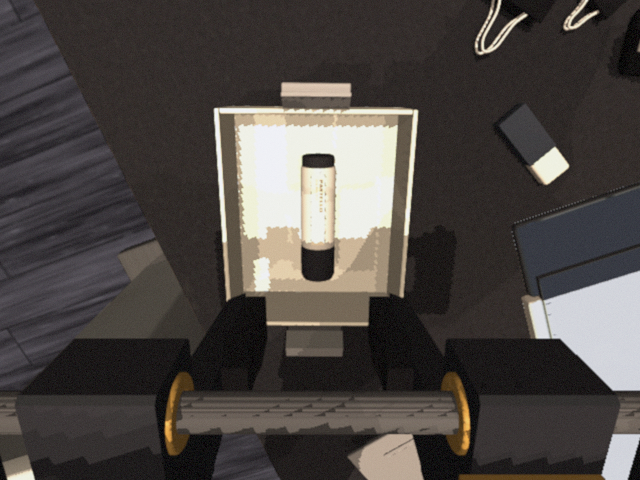

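The glue stick is lying in the middle of the tub, at about (318,215), and the rim is visible from (216,110) to (418,110). Next is the lid.

```bash
python3 - <<'E'
from h import *
T=np.load("w4.npy")
X=cast("wrist",[(216,110),(418,110),(317,325)],.052,T);print(X.round(4)); m=(X[0]+X[1])/2
d=m-X[2]; print((m+X[2])/2, np.degrees(np.arctan2(-d[0],d[1])),np.linalg.norm(d),np.linalg.norm(X[0]-X[1]))
d=X[1]-X[0]; print(np.degrees(np.arctan2(d[1],d[0])))
E
```

```text
[[0.456  0.3963 0.052 ]
 [0.5667 0.3557 0.052 ]
 [0.4624 0.2424 0.052 ]]
[0.48690022 0.30918832 0.052     ] -20.111483665004737 0.14225432631668503 0.11791534468997944
-20.113798216028794
```

Request:
drive_tool --increments '[{"dx": 2.4, "dy": -0.2, "dz": -4, "wx": 0, "wy": -7, "wz": 0, "claw": 0.6}, {"dx": 4.8, "dy": -0.4, "dz": -9, "wx": 0, "wy": -14, "wz": 0, "claw": 0.6}, {"dx": 7.2, "dy": -0.5, "dz": -13, "wx": 0, "wy": -21, "wz": 0, "claw": 0.6}, {"dx": 9, "dy": -0.6, "dz": -17, "wx": 0, "wy": -28, "wz": 0, "claw": 0.6}, {"dx": 10.5, "dy": -0.6, "dz": -21, "wx": 0, "wy": -35, "wz": 0, "claw": 0.6}]'

```text
time_s: 7.8
eef_pos: [0.5158, 0.0728, 0.1757]
eef_rot: [0.702, -0.7, -0.096, 0.09]
contact_force: [0.3, -0.3, -1.8]
width: 0.0531
```

```bash
python3 - <<'E'
from h import *
print(rel([.516,.034,.17],Rdown(15.5)))
T=tool(); np.save("w5.npy",T); im=snapshot("wrist"); cv2.imwrite("pics/w5.png",im[:,:,::-1]); 
E
```

```text
(array([-0.99,  0.56, -3.75]), array([-0.07, -0.41,  0.55]))
```

View pics/w5.png

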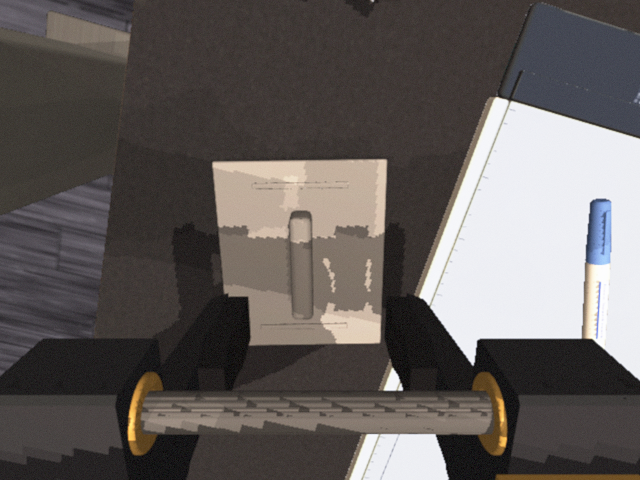

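The lid's plate corners are at about (213,162), (386,160) and (381,344), with the rib running from (300,211) to (301,319).

```bash
python3 - <<'E'
from h import *
T=np.load("w5.npy")
X=cast("wrist",[(213,162),(386.5,160),(381,344.5)],.018,T);print(X.round(4)); c=(X[0]+X[2])/2
d=X[1]-X[2]; print(c, np.degrees(np.arctan2(-d[0],d[1])),np.linalg.norm(d),np.linalg.norm(X[0]-X[1]))
d=X[1]-X[0]; print(np.degrees(np.arctan2(d[1],d[0])))
Y=cast("wrist",[(289,213),(312,213),(290,317),(312,317)],.043,T); print(Y.round(4),Y.mean(0))
print(rel([.516,.034,.06],Rdown(15.3)))
E
```

```text
[[ 0.4359  0.0902  0.018 ]
 [ 0.5554  0.1237  0.018 ]
 [ 0.598  -0.0221  0.018 ]]
[0.51696848 0.03404636 0.018     ] 16.30060075642066 0.151886336353875 0.124012360754271
15.65176214539762
[[ 0.4971  0.0745  0.043 ]
 [ 0.5122  0.0785  0.043 ]
 [ 0.5169 -0.0027  0.043 ]
 [ 0.5327  0.0015  0.043 ]] [0.51470727 0.03796327 0.043     ]
(array([-0.63, 11.49, -2.63]), array([ 0.37, -0.62,  0.2 ]))
```

Request:
drive_tool --increments '[{"dx": -0.6, "dy": 3, "dz": -2.6, "wx": 0.3, "wy": -0.8, "wz": 0.2, "claw": 0.6}, {"dx": -0.6, "dy": 7, "dz": -2.6, "wx": 0.3, "wy": -0.8, "wz": 0.2, "claw": 0.6}, {"dx": -0.6, "dy": 10, "dz": -2.6, "wx": 0.3, "wy": -0.8, "wz": 0.2, "claw": 0.6}, {"dx": -0.6, "dy": 11.5, "dz": -2.6, "wx": 0.3, "wy": -0.8, "wz": 0.2, "claw": 0.6}, {"dx": -0.6, "dy": 11.5, "dz": -2.6, "wx": 0.3, "wy": -0.8, "wz": 0.2, "claw": 0.6}]'

```text
time_s: 8.35
eef_pos: [0.5151, 0.0343, 0.0585]
eef_rot: [-0.7, 0.701, 0.094, -0.096]
contact_force: [-0.8, 0.2, -0.3]
width: 0.0532
```

```bash
python3 - <<'E'
from h import *
print(rel([.5165,.0345,.022],Rdown(15.9)))
E
```

```text
(array([ 0.15,  3.65, -0.02]), array([ 0.08, -0.42, -0.19]))
```

Request:
drive_tool --increments '[{"dx": 0.1, "dy": 1.5, "dz": 0, "wx": 0, "wy": -0.4, "wz": -0.2, "claw": 0.6}, {"dx": 0.1, "dy": 2.5, "dz": 0, "wx": 0, "wy": -0.4, "wz": -0.2, "claw": 0.6}, {"dx": 0.1, "dy": 3.2, "dz": 0, "wx": 0, "wy": -0.4, "wz": -0.2, "claw": 0.6}, {"dx": 0.1, "dy": 3.6, "dz": 0, "wx": 0, "wy": -0.4, "wz": -0.2, "claw": 0.6}, {"dx": 0.1, "dy": 3.6, "dz": 0, "wx": 0, "wy": -0.4, "wz": -0.2, "claw": 0.6}]'

```text
time_s: 8.85
eef_pos: [0.5159, 0.0346, 0.0225]
eef_rot: [-0.7, 0.701, 0.098, -0.098]
contact_force: [-0.4, -0.4, -0.2]
width: 0.0529
```

Request:
drive_tool --increments '[{"dx": 0, "dy": 0, "dz": 0, "wx": 0, "wy": 0, "wz": 0, "claw": 0.0}, {"dx": 0, "dy": 0, "dz": 0, "wx": 0, "wy": 0, "wz": 0, "claw": 0.0}, {"dx": 0, "dy": 0, "dz": 0, "wx": 0, "wy": 0, "wz": 0, "claw": 0.0}, {"dx": 0, "dy": 0, "dz": 0, "wx": 0, "wy": 0, "wz": 0, "claw": 0.0}, {"dx": 0, "dy": 0, "dz": 0, "wx": 0, "wy": 0, "wz": 0, "claw": 0.0}]' --grip_force 20

```text
time_s: 9.35
eef_pos: [0.516, 0.0345, 0.0226]
eef_rot: [-0.7, 0.701, 0.098, -0.098]
contact_force: [-0.1, 0.2, 1.4]
width: 0.016
```

Request:
drive_tool --increments '[{"dx": 0, "dy": 0, "dz": 0, "wx": 0, "wy": 0, "wz": 0, "claw": 0.0}, {"dx": 0, "dy": 0, "dz": 0, "wx": 0, "wy": 0, "wz": 0, "claw": 0.0}, {"dx": 0, "dy": 0, "dz": 0, "wx": 0, "wy": 0, "wz": 0, "claw": 0.0}]' --grip_force 20

```text
time_s: 9.65
eef_pos: [0.516, 0.0346, 0.0226]
eef_rot: [-0.7, 0.701, 0.098, -0.098]
contact_force: [-0.1, -0.0, 0.3]
width: 0.016
```

Gripped at 16 mm. Lift.

Request:
drive_tool --increments '[{"dx": 0, "dy": -1, "dz": 0, "wx": 0, "wy": 0, "wz": 0, "claw": 0.0}, {"dx": 0, "dy": -3, "dz": 0, "wx": 0, "wy": 0, "wz": 0, "claw": 0.0}, {"dx": 0, "dy": -7, "dz": 0, "wx": 0, "wy": 0, "wz": 0, "claw": 0.0}, {"dx": 0, "dy": -11, "dz": 0, "wx": 0, "wy": 0, "wz": 0, "claw": 0.0}, {"dx": 0, "dy": -13, "dz": 0, "wx": 0, "wy": 0, "wz": 0, "claw": 0.0}]'

```text
time_s: 10.15
eef_pos: [0.5168, 0.0349, 0.1561]
eef_rot: [-0.7, 0.701, 0.099, -0.096]
contact_force: [0.7, -0.4, -2.5]
width: 0.0162
```

```bash
python3 - <<'E'
from h import *
print(rel([.487,.309,.15],Rdown(-20.1)), get_obs()['width'])
T=tool(); np.save("w6.npy",T); im=snapshot("wrist"); cv2.imwrite("pics/w6.png",im[:,:,::-1]); 
E
```

```text
(array([ 4.63,  0.58, 27.18]), array([ 0.04, 35.97,  0.26])) 0.016172446409778815
```

View pics/w6.png

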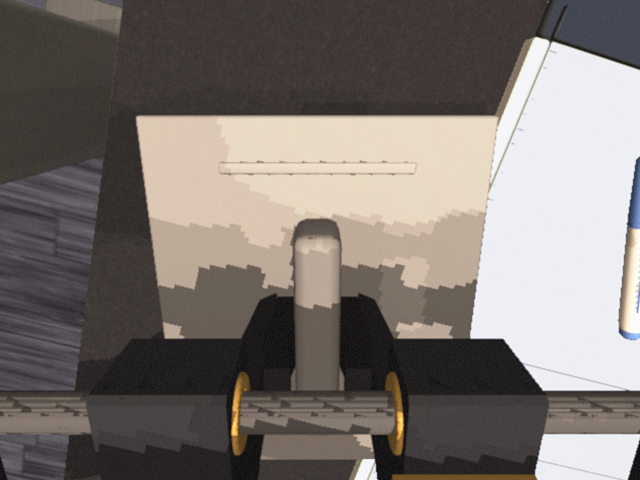

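The lid hangs level in the grip, with its far edge from (137,116) to (496,116).

```bash
python3 - <<'E'
from h import *
T=np.load("w6.npy")
X=cast("wrist",[(137,116),(496.5,116)],T[2,3]-.0046,T); L=(X-T[:3,3])@T[:3,:3]; print(L.round(4), np.linalg.norm(L[1]-L[0]))
E
```

```text
[[-0.0612  0.0042  0.0754]
 [ 0.0618  0.0047  0.0753]] 0.12300180163786904
```

Request:
drive_tool --increments '[{"dx": 0.7, "dy": 0, "dz": 4, "wx": 0, "wy": 5, "wz": 0.2, "claw": 0}, {"dx": 1.4, "dy": 0, "dz": 8, "wx": 0, "wy": 11, "wz": 0.2, "claw": 0}, {"dx": 2.1, "dy": 0, "dz": 12, "wx": 0, "wy": 17, "wz": 0.2, "claw": 0}, {"dx": 2.8, "dy": 0, "dz": 16, "wx": 0, "wy": 23, "wz": 0.2, "claw": 0}, {"dx": 3.5, "dy": 0, "dz": 20, "wx": 0, "wy": 28, "wz": 0.2, "claw": 0}]'

```text
time_s: 10.7
eef_pos: [0.4961, 0.2382, 0.1573]
eef_rot: [-0.703, 0.703, -0.075, 0.077]
contact_force: [0.3, -0.5, -1.5]
width: 0.0162
```

```bash
python3 - <<'E'
from h import *
print(rel([.4862,.3085,.15],Rdown(-20.1)), get_obs()['width'])
E
```

```text
(array([-2.48,  0.72,  6.65]), array([0.02, 7.73, 0.21])) 0.016238693644720054
```

Request:
drive_tool --increments '[{"dx": -1, "dy": 0.2, "dz": 2.5, "wx": 0, "wy": 3, "wz": 0.2, "claw": 0}, {"dx": -2, "dy": 0.4, "dz": 5, "wx": 0, "wy": 6, "wz": 0.2, "claw": 0}, {"dx": -2.5, "dy": 0.7, "dz": 6.6, "wx": 0, "wy": 7.7, "wz": 0.2, "claw": 0}, {"dx": -2.5, "dy": 1.5, "dz": 6.6, "wx": 0, "wy": 7.7, "wz": 0.2, "claw": 0}, {"dx": -2.5, "dy": 2, "dz": 6.6, "wx": 0, "wy": 7.7, "wz": 0.2, "claw": 0}]'

```text
time_s: 11.2
eef_pos: [0.4853, 0.3066, 0.136]
eef_rot: [-0.695, 0.697, -0.123, 0.123]
contact_force: [0.1, -0.7, -1.1]
width: 0.0158
```

```bash
python3 - <<'E'
from h import *
print(rel([.4862,.3085,.10],Rdown(-20.1)), get_obs()['width'])
E
```

```text
(array([0.02, 3.6 , 0.22]), array([ 0.17,  0.08, -0.02])) 0.015763013032426207
```

Request:
drive_tool --increments '[{"dx": 0, "dy": 1.5, "dz": 0.2, "wx": 0.1, "wy": 0, "wz": 0, "claw": 0}, {"dx": 0, "dy": 3, "dz": 0.2, "wx": 0.1, "wy": 0, "wz": 0, "claw": 0}, {"dx": 0, "dy": 3.6, "dz": 0.2, "wx": 0.1, "wy": 0, "wz": 0, "claw": 0}, {"dx": 0, "dy": 3.6, "dz": 0.2, "wx": 0.1, "wy": 0, "wz": 0, "claw": 0}, {"dx": 0, "dy": 3.6, "dz": 0.2, "wx": 0.1, "wy": 0, "wz": 0, "claw": 0}]'

```text
time_s: 11.7
eef_pos: [0.4863, 0.3076, 0.1003]
eef_rot: [-0.696, 0.697, -0.123, 0.123]
contact_force: [-0.1, -0.4, -0.9]
width: 0.0161
```

```bash
python3 - <<'E'
from h import *
print(rel([.4862,.3085,.0716],Rdown(-20.1)))
T=tool(); np.save("w7.npy",T)
a=snapshot("wrist"); cv2.imwrite("pics/w7.png",a[:,:,::-1]); b=snapshot("scene"); s=b[200:400,200:420]; cv2.imwrite("pics/s7.png",cv2.resize(s[:,:,::-1],None,fx=3,fy=3))
E
```

```text
(array([-0.04,  2.87,  0.08]), array([ 0.09,  0.04, -0.  ]))
```

View pics/w7.png

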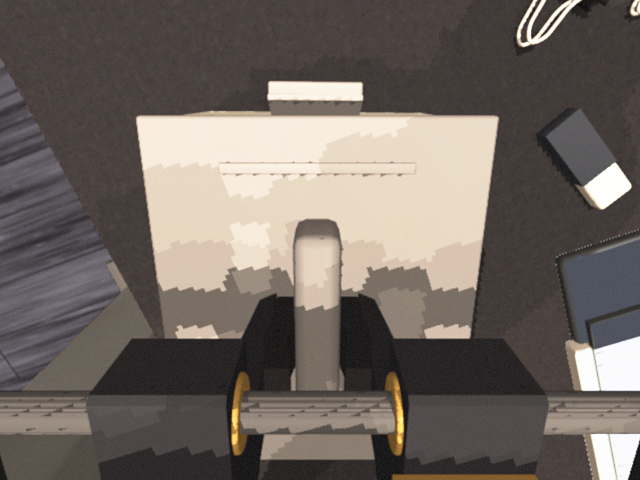

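View pics/s7.png

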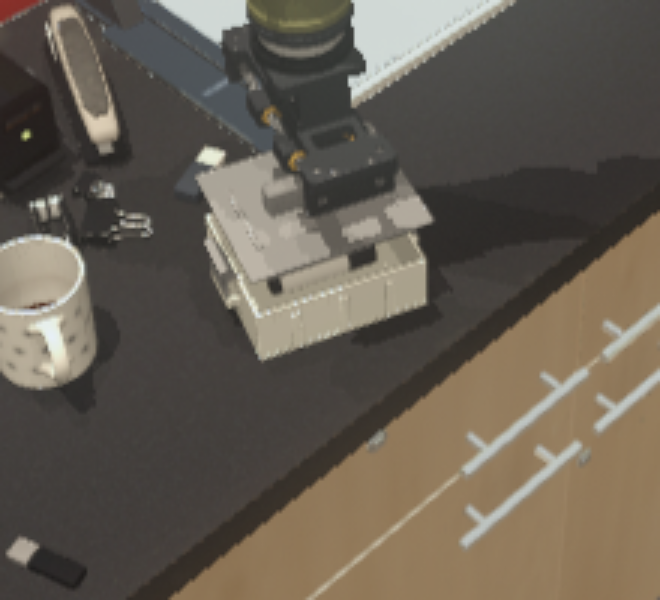

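The catch spans u 268–363 with its outer top edge at v≈82, and the lid is centred over it (137–497). I'll cross-check the tub centre from the catch.

```bash
python3 - <<'E'
from h import *
T=np.load("w7.npy")
X=cast("wrist",[(268,82),(363,82)],.068,T); print(np.linalg.norm(X[1]-X[0])); L=(X-T[:3,3])@T[:3,:3]; print(L.round(4)) 
E
```

```text
0.03759434837497643
[[-0.0192  0.0321  0.0873]
 [ 0.0184  0.0321  0.0873]]
```

Request:
drive_tool --increments '[{"dx": -0.04, "dy": 0.8, "dz": 0.1, "wx": 0.1, "wy": 0, "wz": 0, "claw": 0}, {"dx": -0.04, "dy": 1.5, "dz": 0.1, "wx": 0.1, "wy": 0, "wz": 0, "claw": 0}, {"dx": -0.04, "dy": 2, "dz": 0.1, "wx": 0.1, "wy": 0, "wz": 0, "claw": 0}, {"dx": -0.04, "dy": 2.4, "dz": 0.1, "wx": 0.1, "wy": 0, "wz": 0, "claw": 0}, {"dx": -0.04, "dy": 2.6, "dz": 0.1, "wx": 0.1, "wy": 0, "wz": 0, "claw": 0}]'

```text
time_s: 12.3
eef_pos: [0.4862, 0.3092, 0.0741]
eef_rot: [0.697, -0.696, 0.123, -0.123]
contact_force: [0.3, -0.4, -2.1]
width: 0.016
```

Request:
drive_tool --increments '[{"dx": 0, "dy": 0.1, "dz": 0, "wx": 0, "wy": 0, "wz": 0, "claw": 0}, {"dx": 0, "dy": 0.2, "dz": 0, "wx": 0, "wy": 0, "wz": 0, "claw": 0}, {"dx": 0, "dy": 0.3, "dz": 0, "wx": 0, "wy": 0, "wz": 0, "claw": 0}, {"dx": 0, "dy": 0.3, "dz": 0, "wx": 0, "wy": 0, "wz": 0, "claw": 0}]'

```text
time_s: 12.7
eef_pos: [0.4865, 0.3097, 0.0714]
eef_rot: [0.697, -0.696, 0.123, -0.123]
contact_force: [0.3, 1.3, 0.6]
width: 0.0155
```

Request:
drive_tool --increments '[{"dx": 0, "dy": 0.1, "dz": 0, "wx": 0, "wy": 0, "wz": 0, "claw": 0}, {"dx": 0, "dy": 0.2, "dz": 0, "wx": 0, "wy": 0, "wz": 0, "claw": 0}, {"dx": 0, "dy": 0.3, "dz": 0, "wx": 0, "wy": 0, "wz": 0, "claw": 0}, {"dx": 0, "dy": 0.4, "dz": 0, "wx": 0, "wy": 0, "wz": 0, "claw": 0}]' --grip_force 40

```text
time_s: 13.1
eef_pos: [0.4871, 0.3099, 0.0683]
eef_rot: [0.697, -0.695, 0.122, -0.124]
contact_force: [0.8, -0.8, 7.9]
width: 0.0156
```

Request:
drive_tool --increments '[{"dx": 0, "dy": 0.1, "dz": 0, "wx": 0, "wy": 0, "wz": 0, "claw": 0}, {"dx": 0, "dy": 0.2, "dz": 0, "wx": 0, "wy": 0, "wz": 0, "claw": 0}, {"dx": 0, "dy": 0.3, "dz": 0, "wx": 0, "wy": 0, "wz": 0, "claw": 0}, {"dx": 0, "dy": 0.4, "dz": 0, "wx": 0, "wy": 0, "wz": 0, "claw": 0}]'

```text
time_s: 13.5
eef_pos: [0.4877, 0.31, 0.0651]
eef_rot: [0.698, -0.695, 0.122, -0.124]
contact_force: [0.3, -0.8, 8.5]
width: 0.0158
```

Request:
drive_tool --increments '[{"dx": 0, "dy": 0.1, "dz": 0, "wx": 0, "wy": 0, "wz": 0, "claw": 0}, {"dx": 0, "dy": 0.2, "dz": 0, "wx": 0, "wy": 0, "wz": 0, "claw": 0}, {"dx": 0, "dy": 0.35, "dz": 0, "wx": 0, "wy": 0, "wz": 0, "claw": 0}, {"dx": 0, "dy": 0.45, "dz": 0, "wx": 0, "wy": 0, "wz": 0, "claw": 0}]'

```text
time_s: 13.9
eef_pos: [0.4875, 0.3096, 0.0608]
eef_rot: [0.697, -0.695, 0.122, -0.124]
contact_force: [-2.9, -1.8, 13.9]
width: 0.0154
```

Request:
drive_tool --increments '[{"dx": 0, "dy": 0.1, "dz": 0, "wx": 0, "wy": 0, "wz": 0, "claw": 0}, {"dx": 0, "dy": 0.2, "dz": 0, "wx": 0, "wy": 0, "wz": 0, "claw": 0}, {"dx": 0, "dy": 0.2, "dz": 0, "wx": 0, "wy": 0, "wz": 0, "claw": 0}]'

```text
time_s: 14.2
eef_pos: [0.4875, 0.3096, 0.0608]
eef_rot: [0.697, -0.695, 0.122, -0.125]
contact_force: [-4.5, -1.5, 20.8]
width: 0.0159
```

```bash
python3 - <<'E'
from h import *
T=tool(); np.save("w8.npy",T)
a=snapshot("wrist"); cv2.imwrite("pics/w8.png",a[:,:,::-1]); b=snapshot("scene"); s=b[200:400,200:420]; cv2.imwrite("pics/s8.png",cv2.resize(s[:,:,::-1],None,fx=3,fy=3))
E
```

```text
(no output)
```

View pics/w8.png

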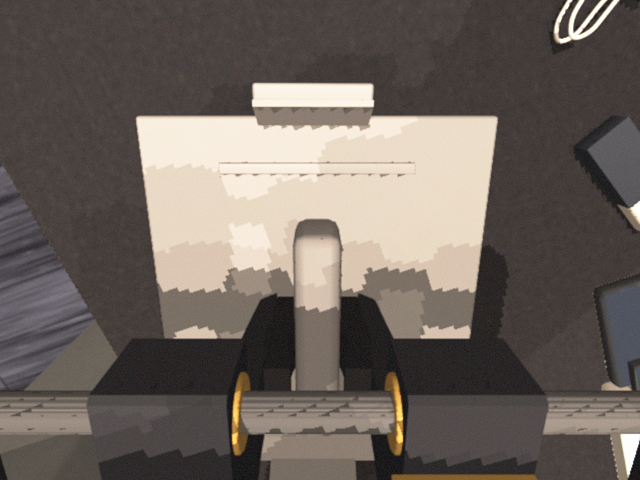

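View pics/s8.png

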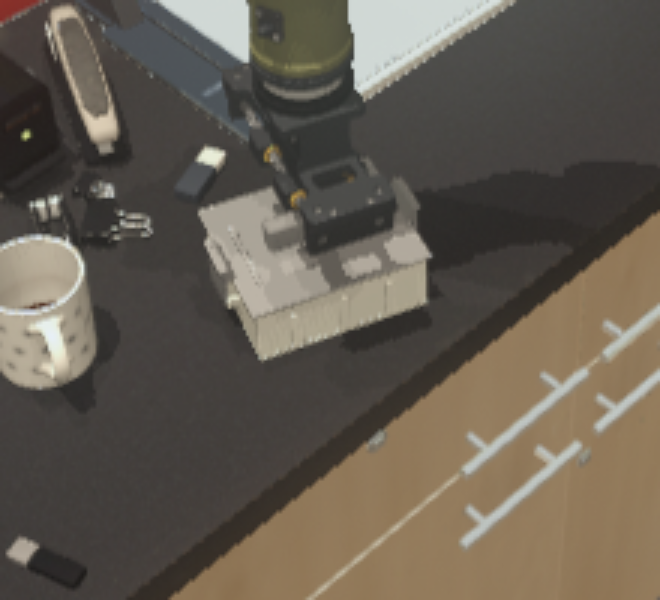

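In the wrist view the far catch's nose overlaps the lid edge (nose v≈124, edge v≈117), and the height is at the home value with 20.8 N on it. I'll ease the load off, open, retreat and check the other end.

Request:
drive_tool --increments '[{"dx": 0, "dy": -0.05, "dz": 0, "wx": 0, "wy": 0, "wz": 0, "claw": 0}, {"dx": 0, "dy": 0, "dz": 0, "wx": 0, "wy": 0, "wz": 0, "claw": 0.3}, {"dx": 0, "dy": 0, "dz": 0, "wx": 0, "wy": 0, "wz": 0, "claw": 0.5}, {"dx": 0, "dy": 0, "dz": 0, "wx": 0, "wy": 0, "wz": 0, "claw": 0.5}, {"dx": 0, "dy": 0, "dz": 0, "wx": 0, "wy": 0, "wz": 0, "claw": 0.5}]'

```text
time_s: 14.8
eef_pos: [0.4876, 0.3096, 0.0605]
eef_rot: [0.697, -0.695, 0.122, -0.124]
contact_force: [0.2, 0.2, 0.5]
width: 0.0436
```

Request:
drive_tool --increments '[{"dx": 0, "dy": -1, "dz": 0, "wx": 0, "wy": 0, "wz": 0, "claw": 0.5}, {"dx": 0, "dy": -3, "dz": 0, "wx": 0, "wy": 0, "wz": 0, "claw": 0.5}, {"dx": 0, "dy": -7, "dz": 0, "wx": 0, "wy": 0, "wz": 0, "claw": 0.5}, {"dx": 0, "dy": -11, "dz": -2, "wx": 0, "wy": 0, "wz": 0, "claw": 0.5}, {"dx": 0, "dy": -14, "dz": -5, "wx": 0, "wy": 0, "wz": 0, "claw": 0.5}]'

```text
time_s: 15.3
eef_pos: [0.4706, 0.2643, 0.2033]
eef_rot: [0.699, -0.694, 0.12, -0.125]
contact_force: [0.8, -0.4, -0.1]
width: 0.0438
```

Request:
drive_tool --increments '[{"dx": 0, "dy": 0, "dz": -4, "wx": 0, "wy": 0, "wz": 0, "claw": 0.5}, {"dx": 0, "dy": 0, "dz": -8, "wx": 0, "wy": 0, "wz": 0, "claw": 0.5}, {"dx": 0, "dy": 0, "dz": -10, "wx": 0, "wy": 0, "wz": 0, "claw": 0.5}, {"dx": 0, "dy": 0, "dz": -10, "wx": 0, "wy": 0, "wz": 0, "claw": 0.5}, {"dx": 0, "dy": 0, "dz": -10, "wx": 0, "wy": 0, "wz": 0, "claw": 0.5}]'

```text
time_s: 15.8
eef_pos: [0.4372, 0.171, 0.2032]
eef_rot: [0.699, -0.693, 0.12, -0.125]
contact_force: [0.1, -0.6, -0.2]
width: 0.0439
```

```bash
python3 - <<'E'
from h import *
T=tool(); np.save("w9.npy",T); print(T[:3,3])
a=snapshot("wrist"); cv2.imwrite("pics/w9.png",a[:,:,::-1]); b=snapshot("scene"); s=b[200:400,200:420]; cv2.imwrite("pics/s9.png",cv2.resize(s[:,:,::-1],None,fx=3,fy=3))
t=snapshot("top");cv2.imwrite("pics/t9.png",t[:,:,::-1])
E
```

```text
[0.43716706 0.17099235 0.20315868]
```

View pics/w9.png

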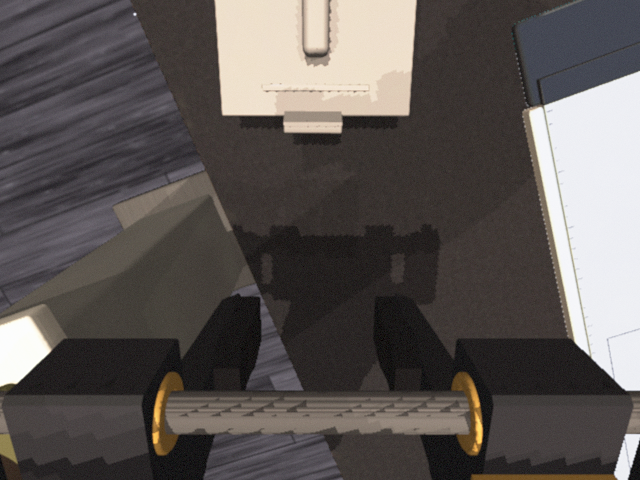

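View pics/s9.png

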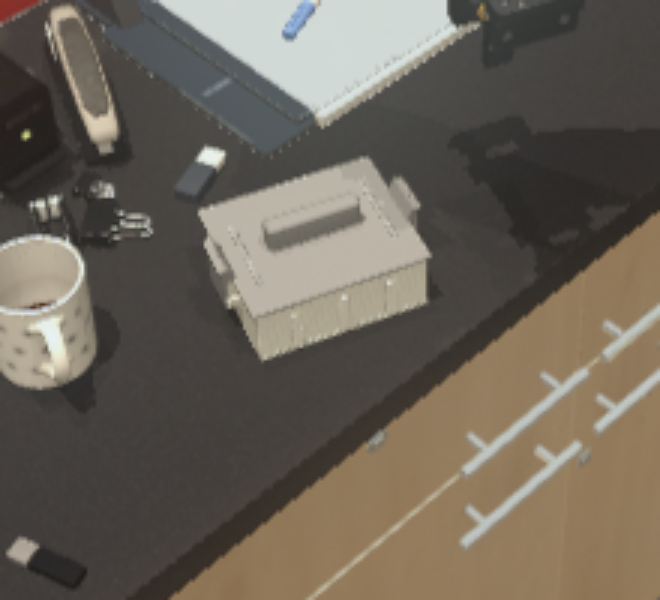

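View pics/t9.png

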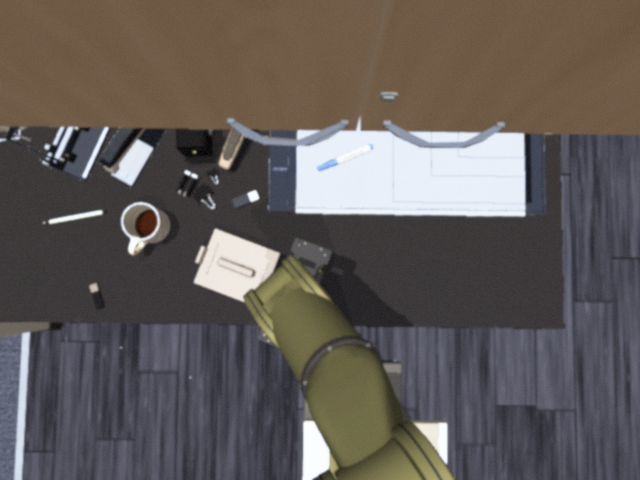

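```bash
python3 - <<'E'
from h import *
T=np.load("w9.npy")
a=cv2.imread("pics/w9.png")[80:150,200:430]; cv2.imwrite("pics/w9c.png",cv2.resize(a,None,fx=3.4,fy=3.4,interpolation=cv2.INTER_CUBIC))
from rig import snapshot
# predicted positions if fully home, tub centre c (from lid home tcp)
c=np.array([.4874,.3096]); y=np.radians(-20.1); ex=np.array([np.cos(y),np.sin(y)]); ey=np.array([-np.sin(y),np.cos(y)])
P=lambda a,b,z: np.r_[c+a*ex+b*ey,z]
for z in (.056,.067):
  print("lid -y top corners, z",z,proj("wrist",[P(-.063,-.076,z),P(.063,-.076,z)],T).round(1).tolist())
  print(" scene corners",proj("scene",[P(s*.063,t*.076,z) for s,t in((-1,1),(1,1),(1,-1),(-1,-1))]).round(1).tolist())
print("catch -y inner tip 72.5+",proj("wrist",[P(-.019,-.0725,.058),P(.019,-.0725,.058),P(-.019,-.086,.068)],T).round(1).tolist())
E
```

```text
lid -y top corners, z 0.056 [[220.6, 115.0], [408.9, 115.5]]
 scene corners [[282.9, 306.0], [264.5, 270.5], [321.6, 252.2], [342.9, 285.4]]
lid -y top corners, z 0.067 [[217.0, 115.5], [412.6, 116.0]]
 scene corners [[282.6, 302.8], [264.1, 267.3], [321.5, 249.0], [342.9, 282.2]]
catch -y inner tip 72.5+ [[286.2, 109.8], [343.6, 109.9], [285.7, 131.8]]
```

View pics/w9c.png

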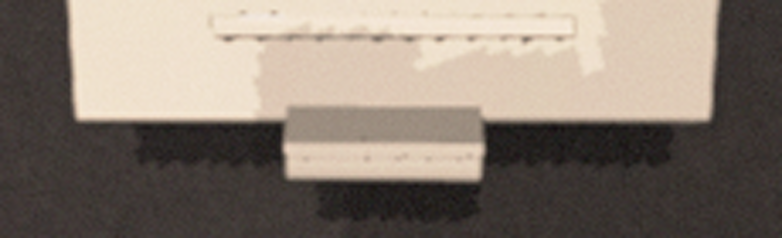

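The -y end is seated: the lid edge spans 188 px, against 188.3 predicted at home and 195.6 if resting high, and the catch nose laps over the lid. Now the +y end, unloaded.

Request:
drive_tool --increments '[{"dx": 0, "dy": 0, "dz": 4, "wx": 0, "wy": 0, "wz": 0, "claw": 0.5}, {"dx": 0, "dy": 0, "dz": 8, "wx": 0, "wy": 0, "wz": 0, "claw": 0.5}, {"dx": 0, "dy": 0, "dz": 12, "wx": 0, "wy": 0, "wz": 0, "claw": 0.5}, {"dx": 0, "dy": 0, "dz": 14, "wx": 0, "wy": 0, "wz": 0, "claw": 0.5}, {"dx": 0, "dy": 0, "dz": 14, "wx": 0, "wy": 0, "wz": 0, "claw": 0.5}]'

```text
time_s: 16.45
eef_pos: [0.4847, 0.3092, 0.2039]
eef_rot: [0.701, -0.692, 0.117, -0.123]
contact_force: [-0.0, 0.2, 0.1]
width: 0.0442
```

```bash
python3 - <<'E'
from h import *
T=tool()
a=snapshot("wrist"); cv2.imwrite("pics/w10.png",a[:,:,::-1])
c=np.array([.4874,.3096]); y=np.radians(-20.1); ex=np.array([np.cos(y),np.sin(y)]); ey=np.array([-np.sin(y),np.cos(y)])
P=lambda a,b,z: np.r_[c+a*ex+b*ey,z]
for z in (.056,.067):
  print("lid +y top corners, z",z,proj("wrist",[P(-.063,.076,z),P(.063,.076,z)],T).round(1).tolist())
print("tip",proj("wrist",[P(-.019,.0725,.058),P(.019,.0725,.058),P(-.019,.0755,.058)],T).round(1).tolist())
cv2.imwrite("pics/w10c.png",cv2.resize(a[60:260,190:450,::-1],None,fx=3,fy=3,interpolation=cv2.INTER_CUBIC))
E
```

```text
lid +y top corners, z 0.056 [[225.9, 106.0], [414.6, 108.0]]
lid +y top corners, z 0.067 [[222.4, 106.1], [418.4, 108.2]]
tip [[291.8, 112.3], [348.9, 112.8], [291.8, 107.5]]
```

View pics/w10c.png

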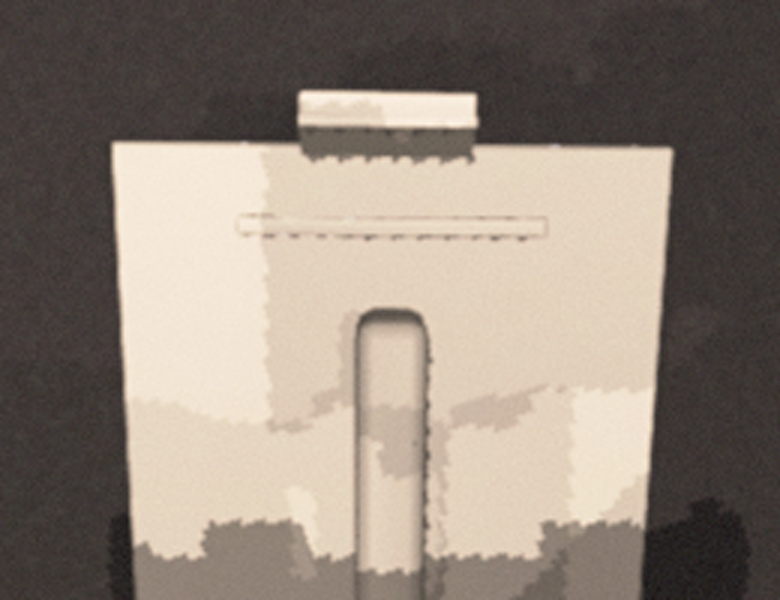

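The +y end is also home: the edge measures 186 px, against 188.7 at home and 196 if high, and the nose lies over the lid. I'm handing the job in.

```bash
python3 -c "
from rig import *
print(finish_job())"
```

```text
the job is handed in; nothing more can be done
None
```

The glue stick is in the tub, the lid is on with both catches over it, and the job was handed in at about 16.5 s of the 64 s allowed.

**What I did:** I laid the glue stick in the middle of the tub. I then carried the lid over by its rib, set it on the tub, and pressed it down until it stopped at the expected fully-home height. The force reached about 21 N at the end of the press. I then opened the gripper and moved clear.

**Last checks:**
- **Lid height:** with the gripper off, the lid's edge measured 188 px at the -y end (188.3 expected if home, 195.6 if still up). At the +y end it measured 186 px (188.7 expected, 196 if still up).
- **Catches:** both noses are visible lapping over the edge of the lid.
- **Rest of the scene:** the tub is standing upright. By eye, the mug, eraser and binder clip are where they started; I did not measure them.
- **Robot:** the gripper was about 10 cm above the closed tub, with no contact force.

**Things that went wrong or disagreed:**
- My first move call was refused as invalid input and moved nothing.
- One carry move with the glue stick went 5.6 cm to the side and was corrected before lowering it.
- The top and wrist cameras disagreed by about 2 mm on where the tub was, so I checked against the catch before setting the lid down.

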